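# Unscrew the canister's two-armed cap and box it

## Task

Open the steel canister for filling: turn its red two-armed screw cap counterclockwise (seen from above) until the thread lets go, lift it straight off, and stand it rim-down on the floor of the open grey case. Then press the case's blue hinged lid shut past its catch, and leave the other things on the table undisturbed.

Things in the scene. Friction and masses are not known exactly. Their poses are not given: they have to be found in the camera images.
- canister: Steel canister fixed to the table, body 92 mm wide (100 mm at the foot), shoulder cone from z 58 to 80 mm, above it the threaded neck under the cap. Origin: centre of its underside on the table; z up is the neck's axis. It cannot move.
- neck_top (a point): Centre of the neck's top, 112 mm above the table, hidden in the cap. White upright neck, 41 mm wide over its thread, z 80 to 112 mm. Right-handed thread, 8 mm rise a turn: the cap starts fully screwed on and is free after 2 turns counterclockwise from above, 16 mm higher; a third of a turn more does no harm, the free cap rests on the neck. Before that it cannot be pulled off.
- cap: Red screw cap, about 0.09 to 0.17 kg. Origin: centre of its lower rim; z up its axis, x along its arms. Skirt 57 mm wide over its ribs, z 0 to 35 mm; two arms, one along +x, one along -x; on top a round black grip. At the start its origin is 83 to 84 mm above the canister's, on the same axis, the arms at any angle. It turns easily (under 2 N at an arm) and stays where it is left.
- cap_grip (a point): Middle of the cap's black round grip, 30 mm wide, on the cap's axis, z 35 to 57 mm of the cap (this point: 48 mm above the cap's lower rim). Below it at z 35 mm is the skirt's flat top, 55 mm wide, where fingertips must stop. Axes as the cap.
- cap_arm_1 (a point): Point on the centre line of the cap's +x arm, 52 mm from the cap's axis and 26 mm above its lower rim. The arm is a round steel bar 12 mm thick from the skirt to a black ball of 15 mm centred 64 mm from the axis (both arms: 143 mm over all). An upright finger here, outside the skirt, can push the cap round; the arm rises as it turns.
- cap_arm_2 (a point): The same point on the opposite, equal arm (cap's -x).
- case: Grey open-topped case fixed to the table, 174 x 174 mm outside, 68 mm high, walls and floor 5 mm (inside 164 x 164 x 63 mm). Origin: centre of its underside; x points to its hinged side (away from the robot, yaw within 0.25 rad), z up. It cannot move. The cap fits in at any yaw when it stands near the middle (within 10 mm).
- case_in (a point): Centre of the case's inner floor, 5 mm above the table; axes as the case.
- lid (a joint): Blue lid, 174 x 174 x 5 mm, hinged along the case's +x upper edge; 0 = shut flat on the rim, grows as it opens, starts at 1.6 to 1.8 rad (leaning back a little past upright), stop at 1.9. A stiff hinge (0.2 N m) holds it where it is left. A spring catch at the front's middle resists in the last 0.06 rad and snaps over near 0.03 rad (about 5 N on the front edge); then it lies shut at 0.
- lid_front (a point): Middle of the lid's front (free) edge, on its outer face, 174 mm from the hinge line; x points from this edge to the hinge, z out of the outer face (up when shut). A 15 mm long, 46 mm wide tongue with the catch sticks out beyond it.
- lid_hinge (a point): Middle of the lid's hinge line, at the case's +x upper edge, 68.5 mm above the table; turns with the lid.
- soda_can: Bystander: orange and green drinks can, 66 mm wide, 115 mm tall, at the back; origin at the centre of its underside.
- spice_2: Bystander: spice jar with a yellow lid, 45 mm wide, 100 mm tall, at the back; origin at the centre of its underside.
- deli_pot: Bystander: small white tub with red pictures, 72 mm wide, 71 mm tall, at the back; origin at the centre of its underside.

How it is judged:
By the outcome, as a careful person would: the job done as asked, in the order asked, and still so for the second after the job is handed in, with the robot touching nothing.
It also fails if it takes over 70 s, if anything falls off the work surface, if the arm or the gripper's body presses on something with over 40 N, if the wrist force passes 120 N, or if a joint passes its speed limit or range.

## Robot

A 6-joint arm with a two-finger parallel gripper is mounted at the origin on a cart in front of the work surface, level with it; the furniture and walls round the work are solid. World frame = base frame: x ahead of the robot, y to its left, z up, the work surface at z = 0. Lengths are in m, angles in rad, forces in N, time in s.
With the tool pointing down it reaches from about 0.3 to 0.75 m from the base axis. Payload 8.5 kg.
Tool frame: the origin (TCP) lies on the centre line of the jaws, within the pads' length; the fingertips stand manip.nose_length ahead of it and the grasp point (between the pads) is the TCP (manip.nose_length is the distance from the TCP to the fingertips, in m); z points along the fingers, y is the line along which they close (so a half turn about z gives the same grasp; the last joint's range is limited). The gripper opens to 85 mm and grips with 20 to 120 N. Pads are 22 mm wide; open, the fingers measure 114 mm over their backs; the gripper's body (76 mm by 85 mm) begins 54 mm behind the grasp point. The pads swing forward as they close: fully open they stand 13 mm farther back than shut.
Start: joints at [-1.484, 0.381, 1.297, -0, 1.464, -0.215], TCP at [0.163, -0.525, 0.25] pointing down, gripper open.
Joint ranges: [-3.11, 3.11], [-0.89, 2.33], [0.22, 2.48], [-1.42, 4.56], [0.17, 2.85], [-2.88, 2.88]. Speed limits (rad/s): [2.39, 2.39, 3.14, 3.14, 3.14, 3.14].

## Interface

Orientations are given as a 3x3 rotation matrix whose columns are the frame's x, y, z axes.
In Python, from station import sensors, capture, job, manip gives the robot as it stands.
- The arm moves only by the tool servo_tool, never from a script. Its argument "deltas" is a list that holds one entry, the list of rows, each a list of 5 numbers: the shift along the world's x, y, z in mm, then the turn about the world's z in degrees, then the finger opening in mm, from 0 to 85.4. A call has 1 to 10 rows; each row is the pose to reach, as a shift and turn from the pose commanded when the call began; what a row does not reach only later rows make up. A row lasts 1/8 s, in which the tool goes at most 62.5 mm and 10.7 degrees, less where a joint would pass 70% of its speed; a pose out of reach is approached as far as the arm can. A call with a gripper value outside its range is refused whole. The fingers move at their own pace and stop on an object; "force" is the grip in N (left out, the last holds). Time passes only in rows, so rows that repeat a pose let the fingers close. It gives the time, the measured TCP pose, the force, the opening and the grip force at its end, in the units of the state.
- sensors.get_obs(): the state, without advancing time (a new reading comes with each control period).
- capture(name): name is "scene" or "top"; returns a dict with "image" (480x640x3 uint8, red, green, blue), "fovy" (degrees; the focal length in pixels is half the picture's height over the tangent of half this angle, whatever the lens; pixels are square), "cx", "cy" (the principal point, pixels), "camera_from_world" (4x4, takes a point from world to camera coordinates). Camera axes: x right, y down, z forward; pixel columns grow to the right and rows downward; lengths in m; the calibration is good to about 2 mm. A picture is of the moment at which its call begins. There is no depth.
- job.sign_off(): hands the job in; it is judged then, once.
The state is a dict: "t": time; "joint_positions": joint angles; "qvel": joint speeds; "joint_efforts": joint torques, N m; "tcp_pos": TCP position; "eef_rot": TCP orientation; "wrist_force": force on the tool from outside, world axes, zero at the start; "wrist_torque": the same for the moment, N m; "gripper_width": opening from 0.0 (shut) to 1.0 (fully open); "finger_force": force on a finger pad.
Only numpy, scipy, OpenCV 4.12 (cv2) and the standard library are available. Lean on these libraries where they do the work, as an engineer would, in place of code of your own. Each camera call takes 0.05 s, during which the arm holds its last target. There are 200 camera calls.

## Working session

There is one attempt and no reset: what is moved stays moved. The work goes in short steps, Python scripts to look and compute and a tool call to move; the robot and the scene stay as the last step left them, time stands still between calls to the robot, and variables do not carry over. Pictures are saved under pics/ and viewed, at most 10 in all, crops included, and the job is handed in when it is done.

Besides the shell and the picture viewer there is one more tool, called after "Emit:" in YAML: its name, and indented under it one key for each argument. servo_tool: Moves the arm, as the interface text tells. Its arguments: {"type":"object","properties":{"deltas":{"type":"array","items":{"type":"array","items":{"type":"array","items":{"type":"number"}}}},"force":{"type":"number"}},"required":["deltas"]}

```bash
mkdir -p pics; ls; cat > h.py <<'E'
import numpy as np, cv2
from station import sensors, capture, job, manip
def cam(c):
    f=240/np.tan(np.radians(c['fovy'])/2); return np.array([[f,0,c['cx']],[0,f,c['cy']],[0,0,1]]), np.array(c['camera_from_world'])
def ray(c,p):
    K,T=cam(c); d=T[:3,:3].T@np.linalg.inv(K)@[p[0],p[1],1]; return -T[:3,:3].T@T[:3,3], d/np.linalg.norm(d)
def atz(c,p,z):
    o,d=ray(c,p); return o+d*(z-o[2])/d[2]
def tri(a,p,b,q):
    o1,d1=ray(a,p);o2,d2=ray(b,q); s=np.linalg.lstsq(np.c_[d1,-d2],o2-o1,rcond=None)[0]
    x,y=o1+s[0]*d1,o2+s[1]*d2; return (x+y)/2,np.linalg.norm(x-y)
def proj(c,X):
    K,T=cam(c); x=K@(T[:3,:3]@np.array(X)+T[:3,3]); return x[:2]/x[2]
def snap(n,f):
    c=capture(n); cv2.imwrite('pics/'+f,c['image'][:,:,::-1]); np.save('pics/'+f+'.npy',c,allow_pickle=True); return c
def load(f): return np.load('pics/'+f+'.npy',allow_pickle=True).item()
E
python3 - <<'E'
from h import *
for n in('scene','top'):
    c=snap(n,n+'0.png'); K,T=cam(c); print(n,K[0,0],K[:2,2],-T[:3,:3].T@T[:3,3],T[2,:3])
o=sensors.get_obs(); print(o['tcp_pos'],o['eef_rot'],manip.nose_length,o['gripper_width'])
E
```

```text
pics
scene 553.0603167776856 [312.72274952 236.02503145] [0.20557413 0.61535168 0.66242114] [ 0.40611417 -0.6856844  -0.60407631]
top 457.47670702402604 [319.07160321 235.70681783] [ 0.51804307 -0.01368865  0.96966148] [ 0.06806169 -0.0090048  -0.99764048]
[ 0.16346508 -0.52489596  0.24978517] [[ 9.54794561e-01  2.97266427e-01 -1.31553354e-04]
 [ 2.97266345e-01 -9.54793727e-01  1.28800907e-03]
 [ 2.57275539e-04 -1.26889044e-03 -9.99999162e-01]] 0.019 1.0002499314461026
```

View pics/scene0.png

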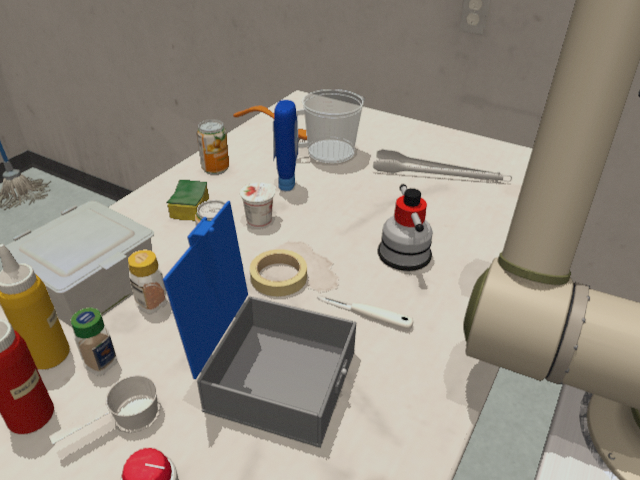

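View pics/top0.png

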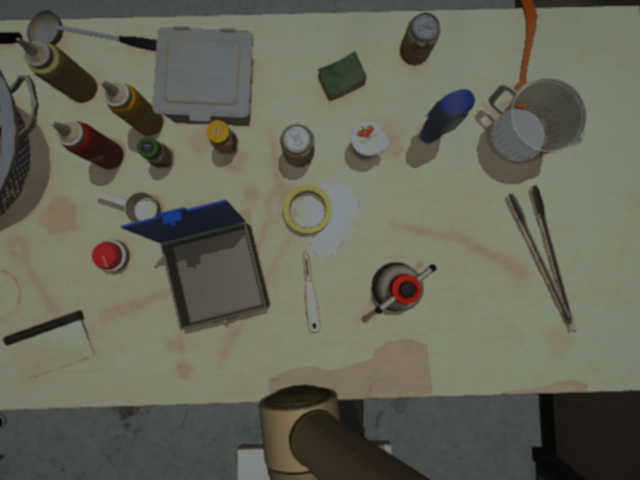

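The scene view shows the cap at about (411,205), with arms to (404,190) and (419,226). The case is around (280,365). In the top view the cap is at (406,289), with arm balls at (433,267) and (378,312). The case spans (163..268, 225..330) with the lid leaning back. I'll enlarge both.

```bash
python3 - <<'E'
from h import *
a=cv2.imread('pics/scene0.png');b=cv2.imread('pics/top0.png')
R=lambda i,x,y,w,h,s:cv2.resize(i[y:y+h,x:x+w],None,fx=s,fy=s,interpolation=cv2.INTER_CUBIC)
p=R(a,360,175,80,100,5); q=R(b,355,245,80,100,5)
cv2.imwrite('pics/c1.png',np.hstack([p,q]))
p=R(a,165,200,200,240,2); q=R(b,120,190,160,150,2.5)
cv2.imwrite('pics/c2.png',np.hstack([p,cv2.copyMakeBorder(q,0,480-q.shape[0],0,0,0)]))
E
```

```text
(no output)
```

View pics/c1.png

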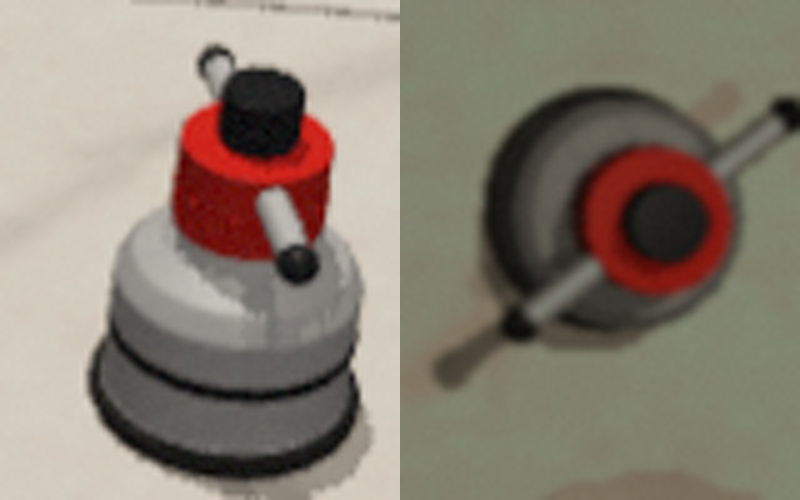

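View pics/c2.png

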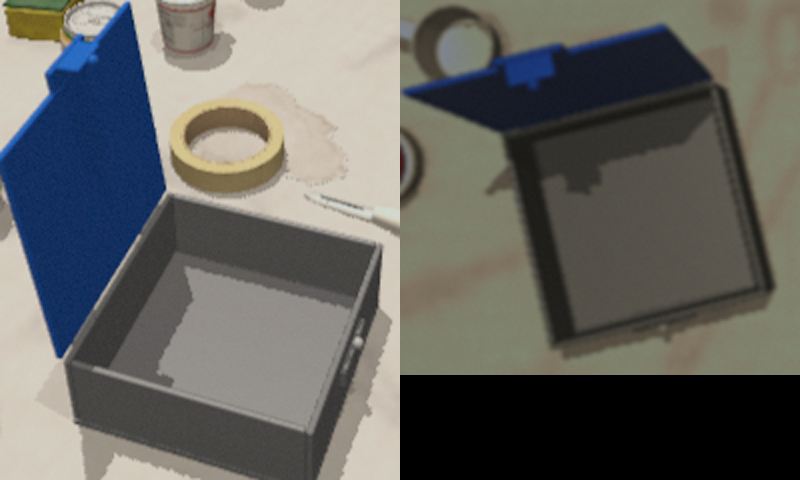

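The cap crop gives the grip top at (264,84) in scene and (267,222) in top, and the balls at (216,61)/(297,263) and (386,111)/(118,325), all in crop pixels. In the case crop, the scene rim corners are (168,196), (381,245), (311,432) and (70,362).

```bash
python3 - <<'E'
from h import *
a,b=load('scene0.png'),load('top0.png')
s=lambda x,y,k,ox,oy:((x+.5)/k-.5+ox,(y+.5)/k-.5+oy)
S1=lambda x,y:s(x,y,5,360,175);T1=lambda x,y:s(x-400,y,5,355,245)
S2=lambda x,y:s(x,y,2,165,200);T2=lambda x,y:s(x-400,y,2.5,120,190)
for n,p,q in[('griptop',S1(264,84),T1(667,222)),('ballfar',S1(216,61),T1(786,111)),('ballnear',S1(297,263),T1(518,325)),
 ('hR',S2(168,196),T2(722,86)),('fR',S2(381,245),T2(772,288)),('fL',S2(311,432),T2(553,343)),('hL',S2(70,362),T2(508,133)),
 ('lidR',S2(128,3),T2(665,27)),('lidL',S2(0,157),T2(405,92))]:
    X,e=tri(a,p,b,q); print(n,(X*1000).round(1),round(e*1000,1), (atz(b,q,X[2])*1000).round(1)[:2])
for z,q in[(.07,T2(722,86)),(.07,T2(772,288)),(.07,T2(553,343)),(.07,T2(508,133))]: print((atz(b,q,z)*1000).round(1))
for z,q in[(.07,S2(168,196)),(.07,S2(381,245)),(.07,S2(311,432)),(.07,S2(70,362))]: print((atz(a,q,.068)*1000).round(1))
E
```

```text
griptop [ 473.9 -178.6  141.4] 0.3 [ 473.8 -178.7]
ballfar [ 512.  -231.5  110.1] 0.5 [ 512.2 -231.4]
ballnear [ 436.  -127.5  110.2] 1.0 [ 435.6 -127.7]
hR [610.3 120.1  59.6] 7.0 [607.3 118.2]
fR [446.2  81.6  60.4] 0.1 [446.3  81.6]
fL [408.1 252.2  65.4] 2.2 [409.1 252.7]
hL [573.5 287.2  62.4] 1.9 [574.4 287.8]
lidR [628.9 128.1 239.6] 0.4 [628.7 128. ]
lidL [591.5 294.  240.9] 0.4 [591.3 293.8]
[606.3 116.7  70. ]
[447.   80.6  70. ]
[409.6 251.3  70. ]
[573.9 285.3  70. ]
[608.  128.3  68. ]
[443.1  88.3  68. ]
[406.3 253.3  68. ]
[569.2 289.9  68. ]
```

The cap axis is at (474,−179), with the arms at z 110 and the grip top at 141, which matches the text. The case centre is about (509,186) with a yaw of 0.22. I'm moving above the cap and winding the wrist clockwise for a long counterclockwise stroke.

Emit:
servo_tool:
  deltas:
    - [[35,38,0,-9,70],[70,77,0,-18,60],[105,116,0,-27,60],[140,155,0,-36,60],[175,194,0,-45,60],[210,233,0,-54,60],[245,272,0,-63,60],[280,310,0,-72,60],[310,346,0,-81,60],[310,346,0,-90,60]]

```text
t: 1.35
tcp_pos: [0.4747, -0.1767, 0.2499]
eef_rot: [[0.296, -0.955, -0.0], [-0.955, -0.296, 0.001], [-0.001, 0.0, -1.0]]
wrist_force: [0.2, -0.4, -0.5]
gripper_width: 0.703
finger_force: 0.0
```

```bash
python3 -c "
from h import *
o=sensors.get_obs();print(o['t'],o['tcp_pos'].round(4) if hasattr(o['tcp_pos'],'round') else o['tcp_pos'],np.round(o['joint_positions'],3),np.round(o['eef_rot'],3),o['gripper_width'])"
```

```text
1.35 [ 0.4747 -0.1767  0.2499] [-0.591  0.305  1.415  0.     1.422  2.25 ] [[ 0.296 -0.955 -0.   ]
 [-0.955 -0.296  0.001]
 [-0.001  0.    -1.   ]] 0.7026769618285853
```

Emit:
servo_tool:
  deltas:
    - [[0,0,-25,-9,60],[0,0,-50,-18,60],[0,0,-75,-27,60],[0,0,-95,-27,60],[0,0,-104,-27,60],[0,0,-109,-27,60],[0,0,-109,-27,20],[0,0,-109,-27,20],[0,0,-109,-27,20],[0,0,-109,-27,20]]
  force: 60

```text
t: 2.6
tcp_pos: [0.4739, -0.1793, 0.142]
eef_rot: [[-0.169, -0.986, 0.002], [-0.986, 0.169, -0.001], [0.001, -0.002, -1.0]]
wrist_force: [1.2, 0.4, 5.9]
gripper_width: 0.323
finger_force: 59.2
```

Emit:
servo_tool:
  deltas:
    - [[0,0,0.7,10,20],[0,0,1,20,20],[0,0,1.2,30,20],[0,0,1.4,40,20],[0,0,1.6,50,20],[0,0,1.8,60,20],[0,0,2,70,20],[0,0,2.2,80,20],[0,0,2.4,90,20],[0,0,2.6,100,20]]

```text
t: 3.85
tcp_pos: [0.4732, -0.18, 0.1443]
eef_rot: [[1.0, 0.011, -0.001], [0.011, -1.0, -0.002], [-0.001, 0.002, -1.0]]
wrist_force: [-2.4, -4.4, 3.2]
gripper_width: 0.327
finger_force: 59.1
```

```bash
python3 - <<'E'
from h import *
o=sensors.get_obs();print(np.round(o['joint_positions'],3),np.round(o['wrist_torque'],3))
c=snap('scene','s1.png');t=snap('top','t1.png')
R=lambda i,x,y,w,h,s:cv2.resize(i[y:y+h,x:x+w,::-1],None,fx=s,fy=s,interpolation=cv2.INTER_CUBIC)
cv2.imwrite('pics/c3.png',np.hstack([R(c['image'],350,120,120,130,3),R(t['image'],340,210,120,130,3)]))
E
```

```text
[-0.597  0.414  1.585 -0.002  1.143  0.964] [-0.855  0.511 -0.039]
```

View pics/c3.png

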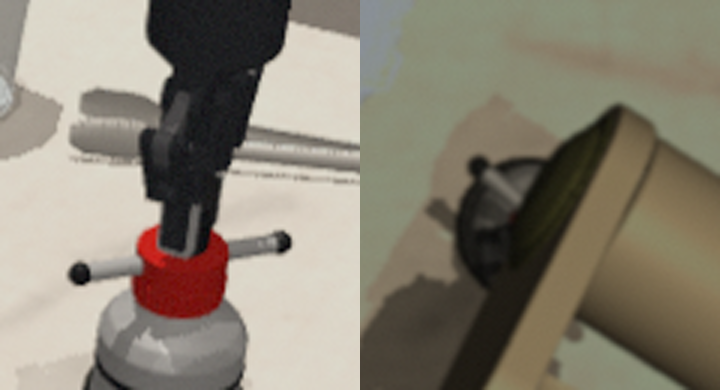

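The cap turns with the gripper: the arms have swung about 100° and are now seen from ball (80,273) to (282,241). Continuing.

Emit:
servo_tool:
  deltas:
    - [[0,0,0.3,10.4,20],[0,0,0.5,20.8,20],[0,0,0.7,31.2,20],[0,0,0.9,41.6,20],[0,0,1.2,52,20],[0,0,1.4,62.4,20],[0,0,1.6,72.8,20],[0,0,1.9,83.2,20],[0,0,2.1,93.6,20],[0,0,2.3,104,20]]

```text
t: 5.2
tcp_pos: [0.474, -0.1801, 0.1466]
eef_rot: [[-0.248, 0.969, 0.001], [0.969, 0.248, -0.002], [-0.002, 0.001, -1.0]]
wrist_force: [0.2, -5.6, 2.4]
gripper_width: 0.326
finger_force: 59.0
```

Emit:
servo_tool:
  deltas:
    - [[0,0,0.3,10.4,20],[0,0,0.5,20.8,20],[0,0,0.7,31.2,20],[0,0,0.9,41.6,20],[0,0,1.2,52,20],[0,0,1.4,62.4,20],[0,0,1.6,72.8,20],[0,0,1.9,83.2,20],[0,0,2.1,93.6,20],[0,0,2.3,102,20]]

```text
t: 6.45
tcp_pos: [0.4742, -0.1795, 0.1488]
eef_rot: [[-0.896, -0.444, 0.002], [-0.444, 0.896, -0.001], [-0.001, -0.002, -1.0]]
wrist_force: [1.7, -2.7, 3.1]
gripper_width: 0.326
finger_force: 59.0
```

Emit:
servo_tool:
  deltas:
    - [[0,0,0,0,60],[0,0,0,0,60],[0,0,0,0,60],[0,0,0,-10.5,60],[0,0,0,-21,60],[0,0,0,-31.5,60],[0,0,0,-42,60],[0,0,0,-52.5,60],[0,0,0,-63,60],[0,0,0,-73.5,60]]

```text
t: 7.7
tcp_pos: [0.4734, -0.179, 0.1484]
eef_rot: [[-0.674, 0.739, -0.0], [0.739, 0.674, 0.0], [0.0, -0.0, -1.0]]
wrist_force: [-0.3, -0.3, -0.7]
gripper_width: 0.706
finger_force: 0.0
```

Emit:
servo_tool:
  deltas:
    - [[0,0,0,-10.5,60],[0,0,0,-21,60],[0,0,0,-31.5,60],[0,0,0,-42,60],[0,0,0,-52.5,60],[0,0,0,-63,60],[0,0,0,-73.5,60],[0,0,0,-84,60],[0,0,0,-94.5,60],[0,0,0,-105,60]]

```text
t: 8.95
tcp_pos: [0.4734, -0.179, 0.1484]
eef_rot: [[0.888, 0.459, -0.0], [0.459, -0.888, 0.0], [-0.0, -0.0, -1.0]]
wrist_force: [0.1, -0.6, 0.2]
gripper_width: 0.701
finger_force: 0.0
```

Emit:
servo_tool:
  deltas:
    - [[0,0,0,-10.5,60],[0,0,0,-21,60],[0,0,0,-31.5,60],[0,0,0,-42,60],[0,0,0,-52.5,60],[0,0,0,-63,60],[0,0,0,-73.5,60],[0,0,0,-84,60],[0,0,0,-94.5,60],[0,0,0,-105,60]]

```text
t: 10.2
tcp_pos: [0.4734, -0.179, 0.1484]
eef_rot: [[0.214, -0.977, -0.0], [-0.977, -0.214, 0.0], [-0.0, 0.0, -1.0]]
wrist_force: [0.0, -1.0, -0.1]
gripper_width: 0.706
finger_force: 0.0
```

Emit:
servo_tool:
  deltas:
    - [[0,0,0,-10.5,60],[0,0,0,-21,60],[0,0,0,-21,20],[0,0,0,-21,20],[0,0,0,-21,20],[0,0,0,-21,20],[0,0,0.2,-11,20],[0,0,0.4,-1,20],[0,0,0.6,9,20],[0,0,0.8,19,20]]

```text
t: 11.45
tcp_pos: [0.4733, -0.1792, 0.1495]
eef_rot: [[0.532, -0.847, -0.0], [-0.847, -0.532, -0.0], [0.0, 0.0, -1.0]]
wrist_force: [-1.4, -1.0, 4.2]
gripper_width: 0.323
finger_force: 59.1
```

Emit:
servo_tool:
  deltas:
    - [[0,0,0.3,10.4,20],[0,0,0.5,20.8,20],[0,0,0.7,31.2,20],[0,0,0.9,41.6,20],[0,0,1.2,52,20],[0,0,1.4,62.4,20],[0,0,1.6,72.8,20],[0,0,1.9,83.2,20],[0,0,2.1,93.6,20],[0,0,2.3,104,20]]

```text
t: 12.7
tcp_pos: [0.4735, -0.1803, 0.152]
eef_rot: [[0.693, 0.721, 0.0], [0.721, -0.693, -0.003], [-0.002, 0.002, -1.0]]
wrist_force: [-0.8, -5.6, 2.4]
gripper_width: 0.324
finger_force: 59.0
```

Emit:
servo_tool:
  deltas:
    - [[0,0,0.3,10.4,20],[0,0,0.5,20.8,20],[0,0,0.7,31.2,20],[0,0,0.9,41.6,20],[0,0,1.2,52,20],[0,0,1.4,62.4,20],[0,0,1.6,72.8,20],[0,0,1.9,83.2,20],[0,0,2.1,93.6,20],[0,0,2.3,104,20]]

```text
t: 13.95
tcp_pos: [0.4739, -0.1802, 0.1542]
eef_rot: [[-0.867, 0.498, 0.001], [0.498, 0.867, -0.002], [-0.002, -0.001, -1.0]]
wrist_force: [0.6, -3.7, 1.1]
gripper_width: 0.33
finger_force: 59.0
```

Emit:
servo_tool:
  deltas:
    - [[0,0,0.3,10.4,20],[0,0,0.5,20.8,20],[0,0,0.7,31.2,20],[0,0,0.9,41.6,20],[0,0,1.2,52,20],[0,0,1.3,57,20],[0,0,1.3,57,20],[0,0,1.3,57,60],[0,0,1.3,57,60],[0,0,1.3,57,60]]

```text
t: 15.2
tcp_pos: [0.4732, -0.1789, 0.155]
eef_rot: [[-0.893, -0.45, -0.001], [-0.45, 0.893, 0.001], [0.0, 0.001, -1.0]]
wrist_force: [0.1, 0.5, -0.5]
gripper_width: 0.705
finger_force: 0.0
```

Emit:
servo_tool:
  deltas:
    - [[0,0,0,-10.5,60],[0,0,0,-21,60],[0,0,0,-31.5,60],[0,0,0,-42,60],[0,0,0,-52.5,60],[0,0,0,-63,60],[0,0,0,-73.5,60],[0,0,0,-84,60],[0,0,0,-94.5,60],[0,0,0,-105,60]]

```text
t: 16.45
tcp_pos: [0.4733, -0.179, 0.1551]
eef_rot: [[-0.198, 0.98, -0.0], [0.98, 0.198, 0.0], [0.0, -0.0, -1.0]]
wrist_force: [-0.6, -0.0, -0.0]
gripper_width: 0.708
finger_force: 0.0
```

Emit:
servo_tool:
  deltas:
    - [[0,0,0,-10.5,60],[0,0,0,-21,60],[0,0,0,-31.5,60],[0,0,0,-42,60],[0,0,0,-52.5,60],[0,0,0,-58,60],[0,0,0,-58,20],[0,0,0,-58,20],[0,0,0,-58,20],[0,0,0,-58,20]]

```text
t: 17.7
tcp_pos: [0.4737, -0.1793, 0.1555]
eef_rot: [[0.722, 0.692, 0.001], [0.692, -0.722, -0.001], [0.0, 0.001, -1.0]]
wrist_force: [0.3, -0.2, 2.1]
gripper_width: 0.327
finger_force: 58.9
```

Emit:
servo_tool:
  deltas:
    - [[0,0,0.3,10.4,20],[0,0,0.5,20.8,20],[0,0,0.7,31.2,20],[0,0,0.9,41.6,20],[0,0,1.2,52,20],[0,0,1.4,62.4,20],[0,0,1.6,72.8,20],[0,0,1.9,83.2,20],[0,0,2.1,93.6,20],[0,0,2.3,104,20]]

```text
t: 18.95
tcp_pos: [0.4729, -0.1797, 0.1577]
eef_rot: [[-0.85, 0.528, -0.001], [0.528, 0.85, -0.001], [0.0, -0.002, -1.0]]
wrist_force: [-3.4, -3.9, 4.6]
gripper_width: 0.326
finger_force: 59.2
```

Emit:
servo_tool:
  deltas:
    - [[0,0,0.3,10.4,20],[0,0,0.3,20.8,20],[0,0,0.3,31.2,20],[0,0,0.3,41.6,20],[0,0,0.3,52,20],[0,0,0.3,59,20],[0,0,1,59,20],[0,0,2,59,20],[0,0,3,59,20],[0,0,4,59,20]]

```text
t: 20.2
tcp_pos: [0.473, -0.179, 0.1612]
eef_rot: [[-0.893, -0.451, -0.001], [-0.451, 0.893, 0.001], [0.001, 0.001, -1.0]]
wrist_force: [-1.1, -1.8, -2.3]
gripper_width: 0.323
finger_force: 59.4
```

Emit:
servo_tool:
  deltas:
    - [[0,0,5,0,20],[0,0,10,0,20],[0,0,16,0,20],[0,0,24,0,20],[0,0,32,0,20],[0,0,40,0,20],[0,0,46,0,20],[0,0,50,0,20],[0,0,50,0,20],[0,0,50,0,20]]

```text
t: 21.45
tcp_pos: [0.4734, -0.1791, 0.2113]
eef_rot: [[-0.893, -0.451, -0.0], [-0.451, 0.893, 0.0], [0.0, 0.0, -1.0]]
wrist_force: [0.1, 0.3, -1.3]
gripper_width: 0.323
finger_force: 59.5
```

```bash
python3 - <<'E'
from h import *
o=sensors.get_obs();print(np.round(o['joint_positions'],3),np.round(o['wrist_force'],3))
c=snap('scene','s2.png');t=snap('top','t2.png')
cv2.imwrite('pics/c4.png',cv2.resize(c['image'][60:310,300:500,::-1],None,fx=2.4,fy=2.4,interpolation=cv2.INTER_CUBIC))
E
```

```text
[-0.596  0.338  1.484 -0.     1.32  -2.634] [ 0.058  0.319 -1.322]
```

View pics/c4.png

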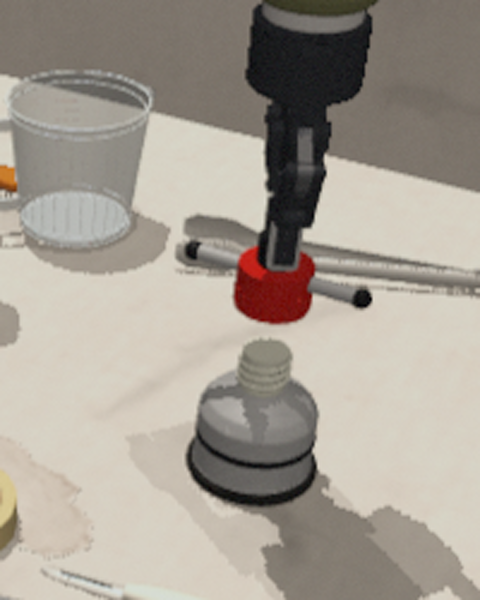

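The cap is off: the neck is visible at (265,355) and the cap hangs level at (273,285). Carrying it to the case.

Emit:
servo_tool:
  deltas:
    - [[2,25,0,-4,20],[6,65,0,-8,20],[11,110,0,-12,20],[15,155,0,-16,20],[20,200,0,-20,20],[24,245,0,-24,20],[28,290,0,-28,20],[32,330,0,-32,20],[35,355,0,-32,20],[35,365,0,-32,20]]

```text
t: 22.8
tcp_pos: [0.5084, 0.1869, 0.2112]
eef_rot: [[-0.996, 0.089, -0.0], [0.089, 0.996, -0.0], [0.0, -0.0, -1.0]]
wrist_force: [0.3, 0.3, -0.9]
gripper_width: 0.323
finger_force: 59.5
```

Emit:
servo_tool:
  deltas:
    - [[0,0,-10,0,20],[0,0,-30,0,20],[0,0,-50,0,20],[0,0,-70,0,20],[0,0,-85,0,20],[0,0,-100,0,20],[0,0,-112,0,20],[0,0,-122,0,20],[0,0,-128,0,20],[0,0,-130,0,20]]

```text
t: 24.05
tcp_pos: [0.5085, 0.1859, 0.0813]
eef_rot: [[-0.996, 0.091, -0.0], [0.091, 0.996, -0.0], [0.0, -0.0, -1.0]]
wrist_force: [0.6, -1.2, -1.0]
gripper_width: 0.327
finger_force: 59.5
```

```bash
python3 - <<'E'
from h import *
c=snap('scene','s3.png')
cv2.imwrite('pics/c5.png',cv2.resize(c['image'][160:450,130:380,::-1],None,fx=2,fy=2,interpolation=cv2.INTER_CUBIC))
E
```

```text
(no output)
```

View pics/c5.png

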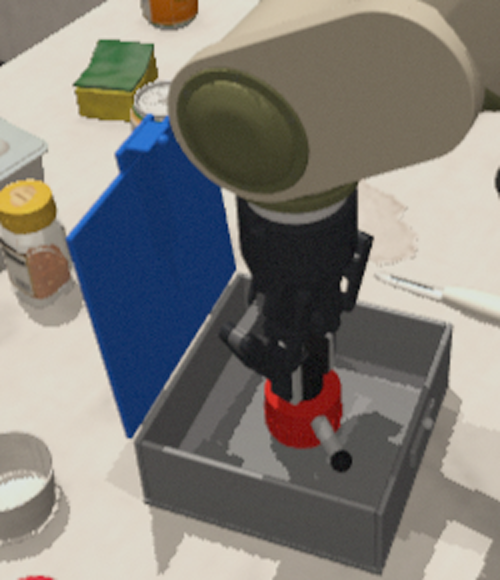

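The cap is inside the case, clear of the walls, about 18 mm above the floor.

Emit:
servo_tool:
  deltas:
    - [[0,0,-5,0,20],[0,0,-9,0,20],[0,0,-12,0,20],[0,0,-14,0,20],[0,0,-15,0,20],[0,0,-16,0,20],[0,0,-16.5,0,20],[0,0,-16.5,0,20]]

```text
t: 25.1
tcp_pos: [0.5085, 0.1859, 0.065]
eef_rot: [[-0.996, 0.091, 0.0], [0.091, 0.996, -0.0], [-0.0, -0.0, -1.0]]
wrist_force: [0.3, 0.3, -1.8]
gripper_width: 0.324
finger_force: 59.5
```

Emit:
servo_tool:
  deltas:
    - [[0,0,-0.7,0,20],[0,0,-1.4,0,20],[0,0,-2,0,20],[0,0,-2,0,20]]

```text
t: 25.6
tcp_pos: [0.5088, 0.186, 0.0642]
eef_rot: [[-0.996, 0.091, 0.002], [0.091, 0.996, 0.0], [-0.002, 0.0, -1.0]]
wrist_force: [-3.3, 0.3, 10.7]
gripper_width: 0.324
finger_force: 60.9
```

The cap is standing on the floor. I'll release it, rise clear and look.

Emit:
servo_tool:
  deltas:
    - [[0,0,1,0,50],[0,0,1,0,50],[0,0,1,0,50],[0,0,10,0,50],[0,0,30,0,50],[0,0,75,0,50],[0,0,120,6,50],[0,0,165,12,30],[0,0,210,18,0],[0,0,238,18,0]]

```text
t: 26.85
tcp_pos: [0.5084, 0.1859, 0.304]
eef_rot: [[-0.975, -0.223, 0.003], [-0.223, 0.975, 0.0], [-0.003, -0.0, -1.0]]
wrist_force: [-0.6, 0.5, -0.7]
gripper_width: 0.001
finger_force: 0.0
```

```bash
python3 - <<'E'
from h import *
c=snap('scene','s4.png')
o=sensors.get_obs();print(np.round(o['joint_positions'],3))
cv2.imwrite('pics/c6.png',cv2.resize(c['image'][160:450,130:380,::-1],None,fx=2,fy=2,interpolation=cv2.INTER_CUBIC))
E
```

```text
[ 0.132  0.329  1.213  0.     1.591 -1.663]
```

View pics/c6.png

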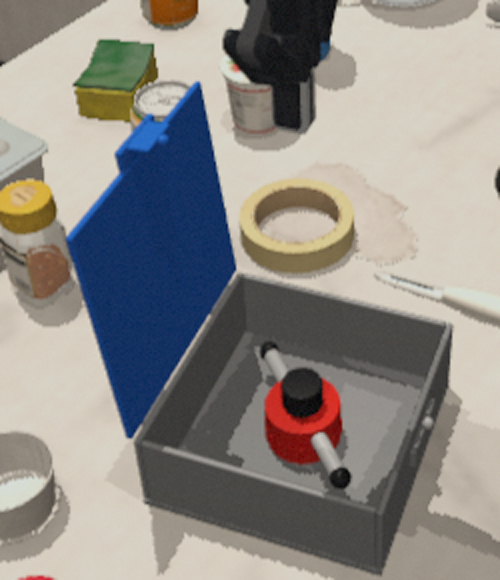

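The cap stands upright in the middle of the case at (303,415), with its arms clear of the walls, and the lid is unmoved. Going over the lid to behind it.

Emit:
servo_tool:
  deltas:
    - [[30,7,0,0,0],[75,17,0,0,0],[120,27,0,0,0],[150,34,0,0,0],[160,36,0,0,0],[160,36,-10,0,0],[160,36,-30,0,0],[160,36,-55,0,0],[160,36,-75,0,0],[160,36,-84,0,0]]

```text
t: 28.15
tcp_pos: [0.6674, 0.2218, 0.2158]
eef_rot: [[-0.975, -0.221, -0.002], [-0.221, 0.975, -0.0], [0.002, 0.0, -1.0]]
wrist_force: [-0.8, -0.4, 0.0]
gripper_width: 0.004
finger_force: 0.0
```

```bash
python3 - <<'E'
from h import *
o=sensors.get_obs();print(np.round(o['tcp_pos'],4),np.round(o['joint_positions'],3))
H=np.array([593.4,205]);d=np.array([-.976,-.218]);t=o['tcp_pos']*1000
for f in np.arange(1.8,0.05,-.1):
    r=140; u=r*np.cos(f)-5*np.sin(f)-11; z=68.5+r*np.sin(f)+5*np.cos(f)+19
    x=H+u*d; print(round(f,2),(x-t[:2]).round(1),round(z-t[2],1))
E
```

```text
[0.6674 0.2218 0.2158] [ 0.153  0.685  0.853  0.     1.605 -1.641]
1.8 [-27.5  -6.4] 7.0
1.7 [-40.8  -9.3] 9.9
1.6 [-54.4 -12.4] 11.5
1.5 [-68.1 -15.4] 11.8
1.4 [-81.7 -18.5] 10.6
1.3 [-95.1 -21.5] 8.0
1.2 [-108.2  -24.4] 4.0
1.1 [-120.9  -27.2] -1.2
1.0 [-133.   -29.9] -7.7
0.9 [-144.4  -32.5] -15.5
0.8 [-155.   -34.8] -24.3
0.7 [-164.6  -37. ] -34.2
0.6 [-173.3  -38.9] -45.1
0.5 [-180.9  -40.6] -56.7
0.4 [-187.2  -42. ] -69.1
0.3 [-192.4  -43.2] -82.1
0.2 [-196.2  -44.1] -95.5
0.1 [-198.8  -44.6] -109.3
```

Emit:
servo_tool:
  deltas:
    - [[-20,-5,5,0,0],[-40,-9,9,0,0],[-54,-12,11,0,0],[-68,-15,11,0,0],[-82,-18,10,0,0],[-95,-21,8,0,0],[-108,-24,4,0,0],[-121,-27,-1,0,0],[-133,-30,-8,0,0],[-144,-32,-15,0,0]]

```text
t: 29.4
tcp_pos: [0.524, 0.1897, 0.2027]
eef_rot: [[-0.975, -0.221, 0.002], [-0.221, 0.975, 0.0], [-0.002, -0.0, -1.0]]
wrist_force: [1.0, -1.3, -0.3]
gripper_width: -0.002
finger_force: 0.5
```

Emit:
servo_tool:
  deltas:
    - [[-11,-2,-9,0,0],[-21,-5,-19,0,0],[-29,-7,-30,0,0],[-37,-8,-41,0,0],[-43,-10,-54,0,0],[-48,-11,-67,0,0],[-52,-12,-80,0,0],[-54,-12,-90,0,0],[-54,-12,-90,0,0]]

```text
t: 30.52
tcp_pos: [0.4701, 0.1779, 0.1116]
eef_rot: [[-0.975, -0.221, -0.001], [-0.221, 0.975, -0.0], [0.001, 0.0, -1.0]]
wrist_force: [0.9, 0.2, -0.0]
gripper_width: -0.005
finger_force: 0.0
```

```bash
python3 - <<'E'
from h import *
c=snap('scene','s5.png')
cv2.imwrite('pics/c7.png',cv2.resize(c['image'][160:450,130:380,::-1],None,fx=2,fy=2,interpolation=cv2.INTER_CUBIC))
E
```

```text
(no output)
```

View pics/c7.png

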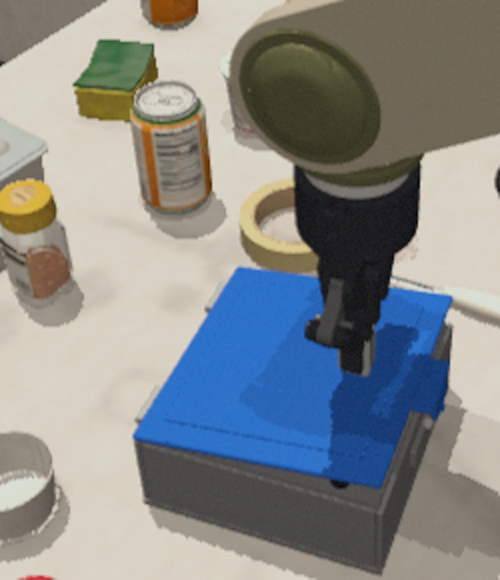

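The lid is nearly shut, down to the catch. I'll shift to its front edge and press.

Emit:
servo_tool:
  deltas:
    - [[-5,-1,6,0,0],[-18,-4,8,0,0],[-28,-6,8,0,0],[-28,-6,0,0,0],[-28,-6,-6,0,0],[-28,-6,-11,0,0],[-28,-6,-14,0,0],[-28,-6,-16,0,0],[-28,-6,-16,0,0]]

```text
t: 31.7
tcp_pos: [0.4426, 0.1719, 0.0958]
eef_rot: [[-0.975, -0.221, 0.0], [-0.221, 0.975, 0.0], [-0.0, 0.0, -1.0]]
wrist_force: [0.2, 0.2, 0.5]
gripper_width: 0.002
finger_force: 0.0
```

Emit:
servo_tool:
  deltas:
    - [[0,0,-1.5,0,0],[0,0,-3,0,0],[0,0,-4.5,0,0],[0,0,-5.5,0,0],[0,0,-5.5,0,0]]

```text
t: 32.33
tcp_pos: [0.4427, 0.1719, 0.092]
eef_rot: [[-0.975, -0.222, 0.002], [-0.222, 0.975, 0.0], [-0.002, -0.0, -1.0]]
wrist_force: [-5.0, -2.0, 20.5]
gripper_width: 0.001
finger_force: 10.0
```

At 20 N the press is well above the catch force. Retreating and looking.

Emit:
servo_tool:
  deltas:
    - [[0,0,5,0,0],[0,0,20,0,0],[0,0,50,0,0],[0,0,100,0,0],[0,0,150,0,0],[0,-50,170,0,0],[0,-100,170,0,0],[0,-150,170,0,0],[0,-180,170,0,0],[0,-180,170,0,0]]

```text
t: 33.58
tcp_pos: [0.4425, -0.0096, 0.2604]
eef_rot: [[-0.976, -0.218, -0.0], [-0.218, 0.976, -0.0], [0.0, 0.0, -1.0]]
wrist_force: [-0.1, 0.5, 0.2]
gripper_width: -0.0
finger_force: 0.0
```

```bash
python3 - <<'E'
from h import *
c=snap('scene','s6.png')
cv2.imwrite('pics/c8.png',cv2.resize(c['image'][240:450,150:380,::-1],None,fx=2.8,fy=2.8,interpolation=cv2.INTER_CUBIC))
E
```

```text
(no output)
```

View pics/c8.png

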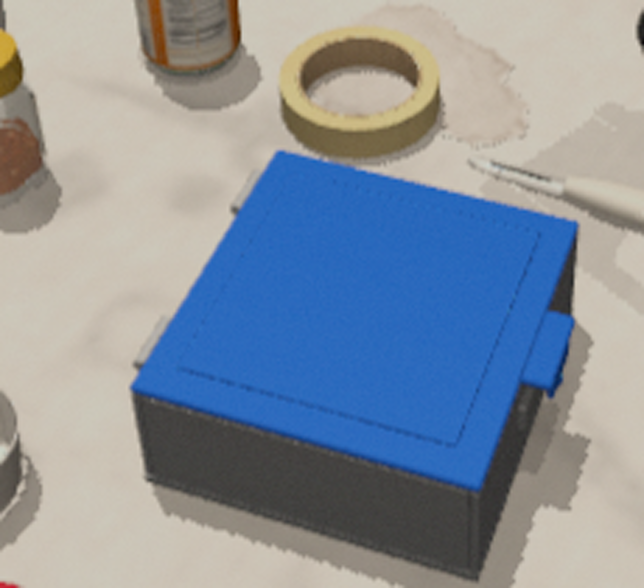

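The lid lies flush on the rim with no gap from (140,390) to (478,485), and the tip stopped at z 73, which is the shut height. Handing in.

```bash
python3 -c "
from station import job
print(job.sign_off())"
```

```text
the job is handed in; nothing more can be done
None
```

The job is handed in: the cap is unscrewed, lifted off and standing rim-down on the case floor. The lid is pressed shut past its catch and nothing else was moved, in about 34 s of robot time; no verdict came back from the sign-off.

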